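# Sort left- and right-hand shelf brackets from the finishing rack

## Task

The pair of shelf brackets on the finishing rack is dry: put the left-hand bracket in the blue tray and the right-hand bracket in the yellow tray (stood on its short arm with the dark rosette facing you, a left-hand bracket's arm points left, a right-hand one's points right). Lay each one flat on the tray floor with its rosette up, setting it down gently rather than dropping it or letting it topple, and leave the glue gun and the wax tin where they stand.

Things in the scene. Friction and masses are not known exactly. Their poses are not given: they have to be found in the camera images.
- bracket_left_mid (a point): left-hand maple L bracket, 22 mm thick, 0.12 kg. Point: middle of its long leg, mid-thickness. x: along the leg to its free end (leg x -70..70, y -16..16 mm); z: out of the show face, which has a dark rosette (29 mm wide, 8 high) at the corner. Short arm: x -70..-38, out to y +74; corner web to x -16. Starts leaning on the rack's lower tier on its short arm, show face up, x up the slope, in either place.
- bracket_right_mid (a point): right-hand maple L bracket, 22 mm thick, 0.12 kg. Point: middle of its long leg, mid-thickness. x: along the leg to its free end (leg x -70..70, y -16..16 mm); z: out of the show face, which has a dark rosette (29 mm wide, 8 high) at the corner. Short arm: x -70..-38, out to y -74; corner web to x -16. Starts leaning on the rack's lower tier on its short arm, show face up, x up the slope, in either place.
- tray_left: blue open tray for left-hand brackets, fixed: 240 mm (x) by 200 mm (y) outside, 35 mm high, walls and floor 4 mm thick. Origin: centre of its underside, z up. It may stand on either side of the bench.
- tray_right: yellow open tray for right-hand brackets, fixed: 240 mm (x) by 200 mm (y) outside, 35 mm high, walls and floor 4 mm thick. Origin: centre of its underside, z up. It may stand on either side of the bench.
- rack: two-tier wooden finishing rack, fixed, 390 mm wide (y), 225 deep, 275 high. Origin: centre of its underside; x points away from the robot, z up. The lower tier is a plane rising along +x at 30 degrees (0.524 rad) from x -70, z 35 mm. Side bars lie below that plane at y +/-188. The upper tier (two dowels on side bars) hangs over the brackets' upper ends.
- rack_slope (a point): point on the lower tier's plane under the middle of the long legs, at the rack's mid-width, axes as the rack's. Up the slope from the ledge's face this is 70 mm; the ledge stands 12 mm off the plane. Slats 26 mm wide, 14 thick, are centred 16 and 116 mm up the slope; between them the space under the legs is open, 25 mm deep or more.
- rack_dowel (a point): middle of the upper tier's front dowel: 16 mm diameter, 390 mm long, along the rack's y, 36 mm beyond (+x) and 125 mm above the middle of a long leg, so a vertical tool meets it. Come in and lift out square to the slope: a bracket then passes it with 16 mm to spare. The second dowel is 90 mm farther back and 52 mm higher.
- glue_gun: red cordless glue gun standing on its black battery foot (85 x 60 mm), nozzle level at 98 mm, 120 mm high, 240 mm long with its white glue stick; loose, to be left alone. Origin: centre of the underside
- wax_tin: round tin with a green lid, 75 mm diameter, 30 mm high, loose on the bench in front of the rack, to be left alone. Origin: centre of the underside
Mind the look-alikes: they are no part of the job. Leave any orange or pink look-alike of the part that bears bracket_left_mid alone. Leave any red look-alike of the part that bears bracket_right_mid alone.

How it is judged:
By the outcome, as a careful person would: the job done as asked, in the order asked, and still so for the second after the job is handed in, with the robot touching nothing.
It also fails if it takes over 67 s, if anything falls off the work surface, if the arm or the gripper's body presses on something with over 40 N, if the wrist force passes 120 N, or if a joint passes its speed limit or range.

## Robot

A 7-joint arm with a two-finger parallel gripper is mounted at the origin on the work surface. World frame = base frame: x ahead of the robot, y to its left, z up, the work surface at z = 0. Lengths are in m, angles in rad, forces in N, time in s.
With the tool pointing down it reaches from about 0.425 to 0.875 m from the base axis. Payload 4.7 kg.
Tool frame: the origin (TCP) lies midway between the tips of the shut fingers; the grasp point (between the pads) lies 19 mm behind it; z points along the fingers, y is the direction in which the jaws open and shut (so a half turn about z gives the same grasp; the last joint's range is limited). The gripper opens to 87 mm and grips with 3 to 60 N. Pads are 19 mm wide; open, the fingers measure 117 mm over their backs; the gripper's body (75 mm by 190 mm) begins 51 mm behind the grasp point.
Start: joints at [-1.15, 0.321, -0.07, 1.45, 0.023, 1.371, -0.057], TCP at [0.257, 0.597, 0.223] pointing down, gripper open.
Joint ranges: [-2.86, 2.86], [-0.3, 2.09], [-1.38, 1.24], [0.06, 2.45], [-1.56, 4.7], [0.09, 2.05], [-2.69, 2.69]. Speed limits (rad/s): [2.57, 2.57, 3.14, 3.14, 3.14, 3.14, 3.14].

## Interface

Orientations are given as a rotation vector (axis times angle).
In Python, from bench import monitor, eyes, order gives the robot as it stands. The module is installed in compiled form; this text tells all that it offers.
- The arm moves only by the shell command python3 -m pendant 'ROWS' [FORCE]. ROWS is JSON, a list of rows, each a list of 3 entries, a list of its own where there are three numbers: the turn, a rotation vector about the tool's x, y, z in degrees, then the shift along the tool's x, y, z in m, then the gripper command: -1 is fully open, 1 is shut, values between are in proportion. In form: [[[rx, ry, rz], [tx, ty, tz], hand], ...]. A call has 1 to 8 rows; each row shifts and turns the commanded pose from where the row before left it, along the tool's axes as they then stand; what a row does not reach is not made up. A row lasts 1/8 s, in which the tool goes at most 62.5 mm and 10.7 degrees, less where a joint would pass 70% of its speed; a pose out of reach is approached as far as the arm can. A call is refused whole if a number of a shift passes 0.0625 or a number of a turn 10.7, either way. A call with a gripper value outside its range is refused whole. The fingers move at their own pace and stop on an object; FORCE is the grip in N (left out, the last holds). Time passes only in rows, so rows that do not move let the fingers close. It gives the time, the measured TCP pose, the force and the opening at its end, in the units of the state.
- monitor.get_state(): the state, without advancing time (a new reading comes with each control period).
- eyes.get_image(name): name is "side" or "top"; returns a dict with "color" (420x560x3 uint8, red, green, blue), "range_z" (420x560 float32, m along the optical axis (not along the pixel's ray), 0 where there is no reading), "fx", "fy", "cx", "cy" (pixels), "k1" (the pictures are not rectified: a ray, as slopes to the right and down, at radius r is drawn at 1 + k1 r^2 times it, then the intrinsics apply), "world_to_cam" (4x4, takes a point from world to camera coordinates). Camera axes: x right, y up, looking along -z (the intrinsics and any distortion apply to the point x, -y, -z); pixel columns grow to the right and rows downward; lengths in m; the calibration is good to about 2 mm. A picture is of the moment at which its call begins.
- order.close_job(): hands the job in, once; it reports no verdict.
The state is a dict: "time": time; "joint_positions": joint angles; "qd": joint speeds; "joint_torque": joint torques, N m; "position": TCP position; "tool_rot": TCP orientation; "ft_force": force on the tool from outside, world axes, zero at the start; "torque": the same for the moment, N m; "grip_width": opening from 0.0 (shut) to 1.0 (fully open).
Only numpy, scipy, OpenCV 4.12 (cv2) and the standard library are available. Lean on these libraries where they do the work, as an engineer would, in place of code of your own. Each camera call takes 0.05 s, during which the arm holds its last target.

## Working session

There is one attempt and no reset: what is moved stays moved. The work goes in short steps, Python scripts to look and compute and a shell command to move; the robot and the scene stay as the last step left them, time stands still between calls to the robot, and variables do not carry over. Pictures are saved under pics/ and viewed, and the job is handed in when it is done.

```bash
ls; mkdir -p pics; cat > h.py <<'E'
import numpy as np,cv2
from bench import monitor,eyes,order
def grab(n,tag):
    im=eyes.get_image(n); cv2.imwrite(f'pics/{tag}.png',im['color'][:,:,::-1]); 
    np.savez(f'{tag}.npz',**im); return im
E
python3 - <<'E'
from h import *
for n in('side','top'):
    im=grab(n,n+'0'); print(n,im['fx'],im['fy'],im['cx'],im['cy'],im['k1']);print(np.round(im['world_to_cam'],3).tolist(), (im['range_z']>0).mean())
print(monitor.get_state())
E
```

```text
pics
side 424.25878608225435 424.25878608225435 285.41783647603387 210.9619885750115 -0.10623703942411085
[[0.979, -0.202, 0.018, -0.443], [0.133, 0.706, 0.696, -0.161], [-0.153, -0.679, 0.718, -1.025], [0.0, 0.0, 0.0, 1.0]] 0.996016156462585
top 436.00357051416046 436.00357051416046 281.6860609828569 204.0956832640729 0.007812505908278424
[[0.01, -1.0, -0.004, 0.005], [0.988, 0.009, 0.156, -0.474], [-0.156, -0.005, 0.988, -1.132], [0.0, 0.0, 0.0, 1.0]] 0.9959311224489796
{'time': 0.1, 'joint_positions': array([-1.1499041 ,  0.32174498, -0.07007437,  1.4515665 ,  0.02260796,
        1.37079418, -0.05692856]), 'qd': array([-1.53141352e-03, -1.12681864e-03,  3.68821714e-05, -1.62083860e-03,
       -1.13001946e-03, -2.37782963e-04,  5.09207989e-04]), 'joint_torque': array([ 2.68180656e-04, -4.92569125e+01, -4.05537849e-01, -3.13399637e+01,
       -6.39991555e-02,  3.94773670e-02,  1.12851985e-04]), 'position': array([0.25703784, 0.59647428, 0.22156656]), 'tool_rot': array([-6.34554510e-01, -3.07658838e+00,  2.68413866e-03]), 'ft_force': array([ 0.66511861, -0.45045762, -0.58040375]), 'torque': array([-0.02366045,  0.02469012, -0.07015533]), 'grip_width': 1.0014627985731157}
```

View pics/side0.png

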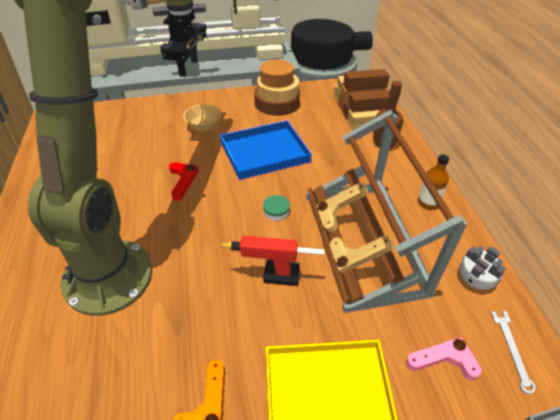

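View pics/top0.png

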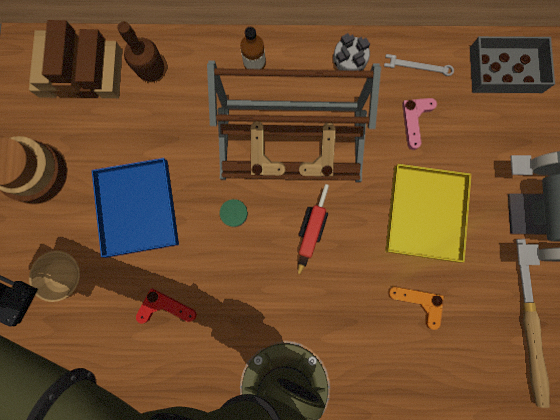

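The top view (up = +x, left = +y) shows two brackets on the rack. The one at px (257,150) has its short arm pointing image-right, so it is right-hand. The one at (328,150) points image-left, so it is left-hand. Blue tray at (135,208), yellow at (430,213), wax tin at (233,213), and the glue gun at (315,230) with its stick reaching up to (325,188). The pink, orange and red shapes are decoys.

```bash
cat >> h.py <<'E'
def load(tag): return dict(np.load(f'{tag}.npz'))
def cloud(im):
    h,w=im['range_z'].shape; v,u=np.mgrid[0:h,0:w].astype(float)
    K=np.array([[im['fx'],0,im['cx']],[0,im['fy'],im['cy']],[0,0,1.]])
    p=cv2.undistortPoints(np.stack([u.ravel(),v.ravel()],1)[:,None],K,np.array([float(im['k1']),0,0,0]))[:,0]
    z=im['range_z'].ravel(); c=np.stack([p[:,0]*z,-p[:,1]*z,-z],1)
    M=im['world_to_cam']; return ((c-M[:3,3])@M[:3,:3]).reshape(h,w,3)
def hsv(im): return cv2.cvtColor(im['color'],cv2.COLOR_RGB2HSV)
E
python3 - <<'E'
from h import *
for n in('side','top'):
    im=load(n+'0');C=cloud(im);H=hsv(im)
    def rep(name,m):
        k,l,s,c=cv2.connectedComponentsWithStats(m.astype(np.uint8));i=1+s[1:,4].argmax();m=l==i
        P=C[m]; r=cv2.minAreaRect(P[:,:2].astype(np.float32)) 
        print(n,name,m.sum(),'lo',P.min(0).round(3),'hi',P.max(0).round(3),'rect',np.round(r[0],3),np.round(r[1],3),round(r[2],1),'zmed',np.median(P[:,2]).round(3))
    h,s,v=H[...,0],H[...,1],H[...,2]
    rep('blue',(h>100)&(h<125)&(s>150)&(v>60))
    rep('yellow',(h>25)&(h<33)&(s>180)&(v>90))
    rep('green',(h>60)&(h<90)&(s>80))
    # table check
    P=C[(h>5)&(h<18)&(abs(C[...,2])<.03)&(C[...,0]>.2)&(C[...,0]<.9)]; print('table z',np.median(P[:,2]))
    c=im['color'][90:190,200:390] if n=='top' else im['color'][90:320,200:470]
    s=4 if n=='top' else 2.8
    cv2.imwrite(f'pics/{n}_zoom.png',cv2.resize(c,None,fx=s,fy=s,interpolation=cv2.INTER_CUBIC)[:600,:,::-1])
E
```

```text
side blue 3301 lo [ 0.298 -0.672 -0.003] hi [0.599 0.531 0.856] rect [ 0.452 -0.071] [1.21  0.269] 88.2 zmed 0.004
side yellow 8485 lo [ 0.298 -0.672 -0.003] hi [ 0.603 -0.253  0.856] rect [ 0.451 -0.479] [0.424 0.251] 82.1 zmed 0.004
side green 395 lo [0.419 0.105 0.021] hi [0.487 0.174 0.036] rect [0.454 0.139] [0.068 0.066] 80.4 zmed 0.03
table z -0.0003392503209739246
top blue 6108 lo [ 0.291  0.004 -0.005] hi [0.599 0.527 1.192] rect [0.453 0.263] [0.543 0.279] 85.3 zmed 0.004
top yellow 5527 lo [ 0.291 -0.494 -0.004] hi [0.597 0.004 1.192] rect [ 0.451 -0.243] [0.276 0.518] 4.9 zmed 0.005
top green 561 lo [ 0.291  0.004 -0.001] hi [0.486 0.176 1.192] rect [0.397 0.074] [0.243 0.071] 50.2 zmed 0.03
table z 0.00014156241367516907
```

View pics/top_zoom.png

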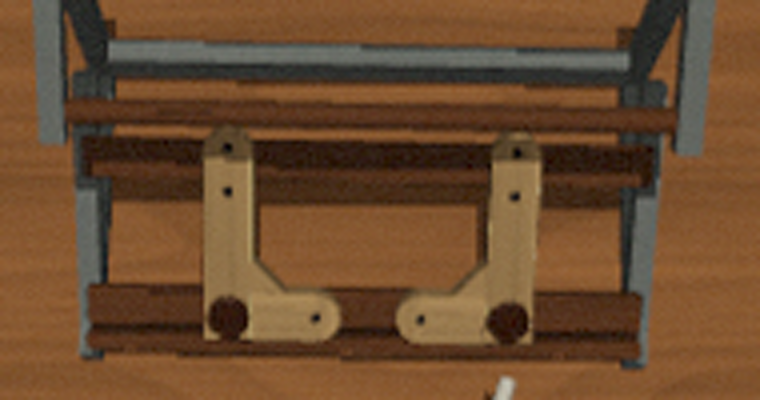

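View pics/side_zoom.png

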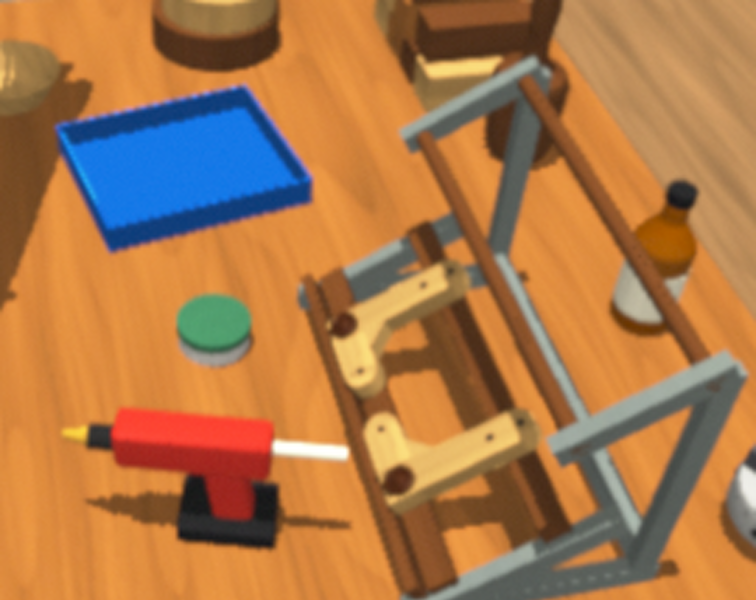

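The zooms confirm this. On the rack, the arm of the +y bracket points to -y (right-hand) and that of the -y bracket points to +y (left-hand), with both rosettes up. The glue stick's end lies close in front of the left-hand bracket, so its position needs measuring.

```bash
python3 - <<'E'
from h import *
for n in('side','top'):
    im=load(n+'0');C=cloud(im);H=hsv(im);h,s,v=H[...,0].astype(int),H[...,1].astype(int),H[...,2].astype(int)
    ok=(im['range_z']>0)&(C[...,2]<.35)&(C[...,2]>-.02)
    X,Y,Z=C[...,0],C[...,1],C[...,2]
    def big(m):
        k,l,st,c=cv2.connectedComponentsWithStats((m&ok).astype(np.uint8));i=1+st[1:,4].argmax();return l==i
    for name,m in(('blue',(h>100)&(h<125)&(s>150)&(v>60)),('yellow',(h>25)&(h<33)&(s>180)&(v>90))):
        P=C[big(m)]; 
        for zl,zh in((-.01,.012),(.025,.05)):
            Q=P[(P[:,2]>zl)&(P[:,2]<zh)]; r=cv2.minAreaRect(Q[:,:2].astype(np.float32)); print(n,name,zl,len(Q),np.round(r[0],3),np.round(r[1],3),round(r[2],1),'z',np.median(Q[:,2]).round(4))
    g=(s<60)&(v>150)&ok&(X>.4)&(X<.6)&(Y<.02)&(Y>-.2)&(Z>.05); 
    if g.any(): print(n,'stick',g.sum(),C[g].min(0).round(3),C[g].max(0).round(3),np.median(C[g],0).round(3))
    g=((h<6)|(h>174))&(s>150)&(X>.3)&(Y<.02)&(Y>-.2)&ok;print(n,'gun',g.sum(),C[g].min(0).round(3),C[g].max(0).round(3))
    # maple
    m=(h>12)&(h<28)&(s>50)&(s<150)&(v>110)&ok&(X>.45)&(X<.75)&(abs(Y)<.25)&(Z>.03)&(Z<.16)
    m=cv2.morphologyEx(m.astype(np.uint8),cv2.MORPH_OPEN,np.ones((2,2)))
    k,l,st,c=cv2.connectedComponentsWithStats(m)
    for i in range(1,k):
        if st[i,4]<150: continue
        P=C[l==i]; 
        # plane fit robust
        A=np.c_[P[:,:2],np.ones(len(P))];w=np.ones(len(P),bool)
        for _ in range(5):
            q=np.linalg.lstsq(A[w],P[w,2],rcond=None)[0];w=abs(A@q-P[:,2])<.004
        nn=np.array([-q[0],-q[1],1]);nn/=np.linalg.norm(nn)
        ey=np.array([0,1,0])-nn*nn[1];ey/=np.linalg.norm(ey);ex=np.cross(ey,nn)
        o=P[w].mean(0);uv=np.c_[(P[w]-o)@ex,(P[w]-o)@ey]
        print(n,'maple',c[i].round(1),len(P),w.sum(),'n',nn.round(3),'lo',P[w].min(0).round(3),'hi',P[w].max(0).round(3))
        for a in np.arange(-.09,.11,.015):
            t=abs(uv[:,0]-a)<.006
            if t.sum()>5: 
                b=uv[t,1]; print('   u %.3f'%a,b.min().round(4),b.max().round(4),'mid world',(o+ex*a+ey*(b.min()+b.max())/2).round(4))
        print('   u range',np.percentile(uv[:,0],[0,1,99,100]).round(4),'o',o.round(4),'ex',ex.round(3))
E
```

```text
side blue -0.01 2301 [0.469 0.411] [0.236 0.206] 9.6 z 0.003
side blue 0.025 437 [0.466 0.409] [0.24  0.208] 10.4 z 0.03
side yellow -0.01 7903 [ 0.47  -0.356] [0.175 0.246] 82.2 z 0.0035
side yellow 0.025 546 [ 0.462 -0.368] [0.166 0.241] 82.0 z 0.0341
side stick 112 [ 0.46  -0.107  0.102] [ 0.516 -0.085  0.113] [ 0.489 -0.096  0.108]
side gun 1388 [ 0.331 -0.101  0.019] [ 0.459 -0.037  0.126]
side maple [341.3 205.4] 880 122 n [-0.477  0.462  0.748] lo [0.554 0.029 0.054] hi [0.677 0.069 0.117]
   u -0.060 -0.0215 -0.0061 mid world [0.5531 0.04   0.0535]
   u -0.045 -0.0246 -0.0069 mid world [0.5652 0.0383 0.0624]
   u -0.030 -0.0188 -0.0071 mid world [0.5786 0.0408 0.0693]
   u -0.015 -0.0068 0.0078 mid world [0.5946 0.0527 0.0722]
   u 0.000 0.0105 0.0136 mid world [0.6101 0.0629 0.0757]
   u 0.015 0.0105 0.016 mid world [0.623  0.064  0.0833]
   u 0.030 0.0086 0.0145 mid world [0.6353 0.0625 0.0921]
   u 0.045 0.0082 0.0119 mid world [0.6475 0.0612 0.1007]
   u 0.060 0.0082 0.0111 mid world [0.6601 0.0608 0.1089]
   u 0.075 0.0082 0.019 mid world [0.6737 0.0643 0.1155]
   u rang
[... 1981 characters left out ...]
0.125  0.052] hi [ 0.654 -0.038  0.117]
   u -0.045 -0.0059 0.0555 mid world [ 0.5535 -0.0691  0.0571]
   u -0.030 -0.0288 0.0557 mid world [ 0.5664 -0.0804  0.0647]
   u -0.015 -0.0309 0.0481 mid world [ 0.5794 -0.0853  0.0721]
   u 0.000 -0.0305 0.0039 mid world [ 0.5924 -0.1072  0.0797]
   u 0.015 -0.0297 -0.0031 mid world [ 0.6054 -0.1103  0.0872]
   u 0.030 -0.0311 -0.0025 mid world [ 0.6184 -0.1107  0.0947]
   u 0.045 -0.0307 -0.0045 mid world [ 0.6314 -0.1115  0.1021]
   u 0.060 -0.0301 -0.004 mid world [ 0.6444 -0.1109  0.1096]
   u 0.075 -0.0268 -0.0036 mid world [ 0.6575 -0.1091  0.117 ]
   u range [-0.0497 -0.0488  0.0695  0.0703] o [ 0.5924 -0.0939  0.0797] ex [0.868 0.    0.497]
```

```bash
python3 - <<'E'
from h import *
nn=np.array([-.5,0,.866]);ex=np.array([.866,0,.5])
for n in('side','top'):
    im=load(n+'0');C=cloud(im);H=hsv(im);h,s,v=H[...,0].astype(int),H[...,1].astype(int),H[...,2].astype(int)
    ok=(im['range_z']>0)&(C[...,2]<.35)&(C[...,2]>-.02);X,Y,Z=C[...,0],C[...,1],C[...,2]
    m=(h>10)&(h<30)&(s>40)&(s<160)&(v>70)&ok
    for nm,y0,y1 in(('R+y',-.0,.12),('L-y',-.15,-.03)):
        off=(C-np.array([.61,0,.09]))@nn; u=(C-np.array([.61,0,.09]))@ex
        g=m&(abs(off)<.006)&(Y>y0)&(Y<y1)&(abs(u)<.09)
        P=C[g];U=u[g];O=off[g]
        leg=(U>-.01)&(U<.05)
        print(n,nm,g.sum(),'u',np.percentile(U,[0,1,99,100]).round(4),'off med',np.median(O).round(4),'low/hi',[np.median(O[abs(U-a)<.02]).round(4) for a in(-.045,0,.045)])
        for a in(-.05,-.04,.005,.02,.035,.05):
            t=abs(U-a)<.007
            if t.sum(): print('   u',a,np.percentile(P[t,1],[2,98]).round(4),np.percentile(P[t,1],[2,98]).mean().round(4))
    d=ok&(Z>.185)&(Z<.23)&(X>.6)&(X<.7)&(abs(Y)<.17)&(v<130)
    P=C[d]; q=np.polyfit(P[:,1],P[:,0],1); print(n,'dowel',d.sum(),'x=%.4f+%.4f y'%(q[1],q[0]),'z max',np.percentile(P[:,2],95).round(4))
    K=np.array([[im['fx'],0,im['cx']],[0,im['fy'],im['cy']],[0,0,1.]])
    def ray(uv,z):
        p=cv2.undistortPoints(np.array([[uv]],float),K,np.array([float(im['k1']),0,0,0]))[0,0]
        M=im['world_to_cam'];c=-M[:3,:3].T@M[:3,3];r=M[:3,:3].T@np.array([p[0],-p[1],-1]);return c+r*(z-c[2])/r[2]
    for name,mm in(('blue',(h>100)&(h<128)&(s>130)&(v>30)),('yellow',(h>22)&(h<34)&(s>170)&(v>50))):
        mm=(mm&(im['range_z']>0)).astype(np.uint8);k,l,st,c=cv2.connectedComponentsWithStats(mm);i=1+st[1:,4].argmax()
        cn=max(cv2.findContours((l==i).astype(np.uint8),0,2)[0],key=cv2.contourArea)
        pts=np.array([ray(p[0],.035)[:2] for p in cn],np.float32);r=cv2.minAreaRect(pts);print(n,name,np.round(r[0],4),np.round(r[1],3),round(r[2],2))
E
```

```text
side R+y 638 u [-0.0672 -0.0659  0.0681  0.0727] off med -0.0029 low/hi [np.float64(-0.0023), np.float64(-0.0029), np.float64(-0.0042)]
   u -0.05 [0.0052 0.0666] 0.0359
   u -0.04 [0.0108 0.0925] 0.0517
   u 0.005 [0.0618 0.0931] 0.0775
   u 0.02 [0.0616 0.0914] 0.0765
   u 0.035 [0.0592 0.0909] 0.0751
   u 0.05 [0.0611 0.092 ] 0.0766
side L-y 917 u [-0.0681 -0.0673  0.0663  0.0697] off med -0.0019 low/hi [np.float64(-0.0018), np.float64(-0.0021), np.float64(-0.0016)]
   u -0.05 [-0.123  -0.0354] -0.0792
   u -0.04 [-0.1236 -0.0385] -0.081
   u 0.005 [-0.1246 -0.0937] -0.1092
   u 0.02 [-0.1243 -0.093 ] -0.1086
   u 0.035 [-0.1249 -0.0934] -0.1092
   u 0.05 [-0.1247 -0.0919] -0.1083
side dowel 283 x=0.6529+0.0809 y z max 0.2242
side blue [0.465  0.3917] [0.244 0.23 ] 9.68
side yellow [ 0.4615 -0.3686] [0.168 0.241] 82.31
top R+y 796 u [-0.0712 -0.0698  0.0663  0.0703] off med -0.0013 low/hi [np.float64(-0.0011), np.float64(-0.0013), np.float64(-0.0012)]
   u -0.05 [0.0053 0.0919] 0.0486
   u -0.04 [0.0097 0.0916] 0.0506
   u 0.005 [0.0621 0.091 ] 0.0766
   u 0.02 [0.062  0.0906] 0.0763
   u 0.035 [0.0619 0.0905] 0.0762
   u 0.05 [0.0617 0.0901] 0.0759
top L-y 814 u [-0.0812 -0.07    0.0649  0.0679] off med -0.0002 low/hi [np.float64(-0.0004), np.float64(0.0001), np.float64(0.0001)]
   u -0.05 [-0.1227 -0.0366] -0.0797
   u -0.04 [-0.1223 -0.0407] -0.0815
   u 0.005 [-0.1229 -0.0941] -0.1085
   u 0.02 [-0.1247 -0.0935] -0.1091
   u 0.035 [-0.1242 -0.0932] -0.1087
   u 0.05 [-0.1233 -0.0948] -0.109
top dowel 1048 x=0.6498+0.0195 y z max 0.2159
top blue [0.4643 0.4057] [0.241 0.205] 10.47
top yellow [ 0.4576 -0.3834] [0.207 0.241] 82.47
```

```bash
cat >> h.py <<'E'
from scipy.spatial.transform import Rotation as Ro
Z=lambda d:Ro.from_euler('z',d,degrees=True)
DOWN=Ro.from_matrix(np.array([[-1,0,0],[0,1,0],[0,0,-1.]]).T)
TILT=Z(-1.1)*Ro.from_matrix(np.array([[-.866025,0,-.5],[0,1,0],[.5,0,-.866025]]).T)
def plan(p,R):
    """tool-frame rotation (deg), then tool-frame shift after that rotation"""
    s=monitor.get_state();Rc=Ro.from_rotvec(s['tool_rot'])
    rv=(Rc.inv()*R).as_rotvec(degrees=True); d=R.inv().apply(np.array(p)-s['position'])
    d0=Rc.inv().apply(np.array(p)-s['position'])
    print('rot',rv.round(1),'max/10.7=%.1f'%(np.abs(rv).max()/10.7),'shift after rot mm',(d*1000).round(1),'shift in current axes mm',(d0*1000).round(1),'F',s['ft_force'].round(1),'w',round(s['grip_width'],3),'t',round(s['time'],2),'pos',s['position'].round(4))
def st():
    s=monitor.get_state();print('t',round(s['time'],2),'p',s['position'].round(4),'tool z',Ro.from_rotvec(s['tool_rot']).apply([0,0,1]).round(3),'y',Ro.from_rotvec(s['tool_rot']).apply([0,1,0]).round(3),'F',s['ft_force'].round(1),'w',round(s['grip_width'],3),'q',s['joint_positions'].round(2))
E
python3 -c "
from h import *
st();plan([.42,-.105,.3],TILT)"
```

```text
t 0.1 p [0.257  0.5965 0.2216] tool z [-0.001 -0.002 -1.   ] y [ 0.396  0.918 -0.002] F [ 0.7 -0.5 -0.6] w 1.001 q [-1.15  0.32 -0.07  1.45  0.02  1.37 -0.06]
rot [ -5.9 -29.6 -21.7] max/10.7=2.8 shift after rot mm [-192.  -698.2   20.3] shift in current axes mm [-427.2 -579.9  -77.4] F [ 0.7 -0.5 -0.6] w 1.001 t 0.1 pos [0.257  0.5965 0.2216]
```

```bash
python3 -m pendant '[[[0,0,0],[-0.02,-0.02,-0.02],-1],[[0,0,0],[-0.032,-0.035,-0.01],-1],[[0,0,0],[-0.032,-0.035,-0.01],-1],[[0,0,0],[-0.032,-0.035,-0.01],-1],[[0,0,0],[-0.032,-0.035,-0.01],-1],[[0,0,0],[-0.032,-0.035,-0.01],-1],[[0,0,0],[-0.032,-0.035,-0.01],-1],[[0,0,0],[0,0,0],-1]]'; python3 -c "
from h import *
st();plan([.5,-.105,.3],TILT)"
```

```text
time: 1.1
position: [0.3631, 0.2983, 0.3036]
tool_rot: [0.645, 3.073, 0.002]
ft_force: [-0.7, 0.3, -0.1]
grip_width: 1.004
t 1.1 p [0.3631 0.2983 0.3036] tool z [ 0.002  0.001 -1.   ] y [0.402 0.916 0.002] F [-0.7  0.3 -0.1] w 1.004 q [-0.87 -0.1   0.12  1.75  0.01  1.49  0.4 ]
rot [ -5.8 -29.5 -22.1] max/10.7=2.8 shift after rot mm [-123.4 -400.6   75.4] shift in current axes mm [-287.5 -314.2    3.5] F [-0.7  0.3 -0.1] w 1.004 t 1.1 pos [0.3631 0.2983 0.3036]
```

```bash
python3 -m pendant '[[[0,0,0],[-0.036,-0.039,0],-1],[[0,0,0],[-0.036,-0.039,0],-1],[[0,0,0],[-0.036,-0.039,0],-1],[[0,0,0],[-0.036,-0.039,0],-1],[[0,0,0],[-0.036,-0.039,0],-1],[[0,0,0],[-0.036,-0.039,0],-1],[[0,0,0],[-0.036,-0.039,0],-1],[[0,0,0],[-0.036,-0.039,0],-1]]' >/dev/null; python3 -m pendant '[[[-1.4,-7.4,-5.5],[0,0,0],-1],[[-1.4,-7.4,-5.5],[0,0,0],-1],[[-1.4,-7.4,-5.5],[0,0,0],-1],[[-1.4,-7.4,-5.5],[0,0,0],-1],[[0,0,0],[0,0,0],-1]]'; python3 -c "
from h import *
st();plan([.5497,-.109,.185],TILT);plan([.6147,-.109,.0724],TILT)"
```

```text
time: 2.72
position: [0.5005, -0.0988, 0.3113]
tool_rot: [0.213, 2.782, 0.021]
ft_force: [-0.8, -2.0, 0.3]
grip_width: 0.999
t 2.73 p [ 0.5005 -0.0988  0.3113] tool z [ 0.344 -0.011 -0.939] y [0.145 0.989 0.041] F [-0.8 -2.   0.3] w 0.999 q [-0.1  -0.3   0.22  1.94  0.04  1.14  1.53]
rot [-0.9 -9.8 -7.5] max/10.7=0.9 shift after rot mm [ 20.4  -9.3 134. ] shift in current axes mm [ -4.   -8.2 135.6] F [-0.8 -2.   0.3] w 0.999 t 2.73 pos [ 0.5005 -0.0988  0.3113]
rot [-0.9 -9.8 -7.5] max/10.7=0.9 shift after rot mm [ 20.4  -8.  264. ] shift in current axes mm [-25.8  -3.4 263.7] F [-0.8 -2.   0.3] w 0.999 t 2.73 pos [ 0.5005 -0.0988  0.3113]
```

```bash
python3 -m pendant '[[[0,0,0],[-0.01,-0.002,0.03],-1],[[0,0,0],[-0.01,-0.002,0.03],-1],[[-0.3,-3.3,-2.5],[0,0,0],-1],[[-0.3,-3.3,-2.5],[0,0,0],-1],[[-0.3,-3.3,-2.5],[0,0,0],-1],[[0,0,0],[0,0,0],-1]]'; python3 -c "
from h import *
st();plan([.5497,-.109,.185],TILT);plan([.6147,-.109,.0724],TILT)"
```

```text
time: 3.48
position: [0.5396, -0.1022, 0.2604]
tool_rot: [0.018, 2.619, -0.002]
ft_force: [-0.4, -0.0, -1.0]
grip_width: 0.999
t 3.48 p [ 0.5396 -0.1022  0.2604] tool z [ 0.499 -0.005 -0.867] y [0.013 1.    0.002] F [-0.4 -0.  -1. ] w 0.999 q [-0.03 -0.3   0.19  2.09 -0.03  0.83  1.74]
rot [ 0.3 -0.1  0.2] max/10.7=0.0 shift after rot mm [28.9 -6.6 70.4] shift in current axes mm [28.8 -6.9 70.4] F [-0.4 -0.  -1. ] w 0.999 t 3.48 pos [ 0.5396 -0.1022  0.2604]
rot [ 0.3 -0.1  0.2] max/10.7=0.0 shift after rot mm [ 28.9  -5.4 200.4] shift in current axes mm [ 28.6  -6.3 200.4] F [-0.4 -0.  -1. ] w 0.999 t 3.48 pos [ 0.5396 -0.1022  0.2604]
```

```bash
python3 -m pendant '[[[0,0,0],[0.015,-0.003,0],-1],[[0,0,0],[0.014,-0.003,0.01],-1],[[0,0,0],[0,0,0.03],-1],[[0,0,0],[0,0,0.03],-1],[[0,0,0],[0,0,0],-1],[[0,0,0],[0,0,0],-1]]'; python3 -c "
from h import *
st();plan([.6147,-.109,.0724],TILT)
grab('top','top1');grab('side','side1')"
```

```text
time: 4.22
position: [0.5562, -0.1079, 0.1926]
tool_rot: [0.016, 2.614, -0.003]
ft_force: [0.2, -0.0, 0.7]
grip_width: 1.004
t 4.22 p [ 0.5562 -0.1079  0.1926] tool z [ 0.503 -0.005 -0.864] y [0.012 1.    0.001] F [ 0.2 -0.   0.7] w 1.004 q [ 0.33 -0.19 -0.11  2.15 -0.2   0.67  1.9 ]
rot [0.3 0.2 0.3] max/10.7=0.0 shift after rot mm [  9.4  -0.  133.4] shift in current axes mm [  9.9  -0.5 133.4] F [ 0.2 -0.   0.7] w 1.004 t 4.22 pos [ 0.5562 -0.1079  0.1926]
```

View pics/side1.png

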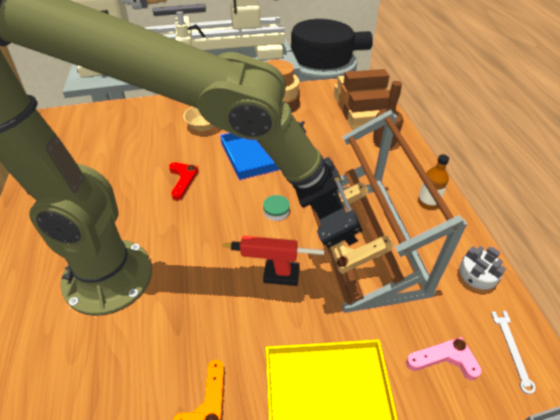

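The side view shows the open gripper square to the slope, over the left-hand bracket at px (340,225), clear of the front dowel and of the glue stick at (310,252).

```bash
python3 -m pendant '[[[0.3,0.2,0.3],[0.0095,-0.0005,0],-1],[[0,0,0],[0,0,0.02],-1],[[0,0,0],[0,0,0.02],-1],[[0,0,0],[0,0,0.02],-1],[[0,0,0],[0,0,0.02],-1],[[0,0,0],[0,0,0.01],-1],[[0,0,0],[0,0,0],-1],[[0,0,0],[0,0,0],-1]]'; python3 -c "
from h import *
st();plan([.6147,-.109,.0724],TILT)"
```

```text
time: 5.32
position: [0.5924, -0.1102, 0.1098]
tool_rot: [0.027, 2.617, -0.009]
ft_force: [-0.4, -0.2, 0.2]
grip_width: 1.0
t 5.33 p [ 0.5924 -0.1102  0.1098] tool z [ 0.501 -0.012 -0.866] y [ 0.021  1.    -0.001] F [-0.4 -0.2  0.2] w 1.0 q [ 0.32 -0.   -0.13  2.17 -0.19  0.46  1.89]
rot [-0.1  0.1 -0. ] max/10.7=0.0 shift after rot mm [-0.6  1.7 43.5] shift in current axes mm [-0.5  1.8 43.5] F [-0.4 -0.2  0.2] w 1.0 t 5.33 pos [ 0.5924 -0.1102  0.1098]
```

```bash
python3 -m pendant '[[[0,0,0],[0,0.0018,0.012],-1],[[0,0,0],[0,0,0.012],-1],[[0,0,0],[0,0,0.01],-1],[[0,0,0],[0,0,0.007],-1],[[0,0,0],[0,0,0.0025],-1],[[0,0,0],[0,0,0],-1],[[0,0,0],[0,0,0],-1]]'; python3 -c "
from h import *
st();plan([.6147,-.109,.0724],TILT)"
```

```text
time: 6.2
position: [0.6142, -0.1088, 0.0716]
tool_rot: [0.026, 2.617, -0.009]
ft_force: [-0.2, 0.1, 0.5]
grip_width: 0.997
t 6.2 p [ 0.6142 -0.1088  0.0716] tool z [ 0.5   -0.011 -0.866] y [ 0.021  1.    -0.001] F [-0.2  0.1  0.5] w 0.997 q [ 0.31  0.1  -0.14  2.16 -0.18  0.37  1.88]
rot [-0.1  0.  -0. ] max/10.7=0.0 shift after rot mm [-0.8 -0.2 -0.4] shift in current axes mm [-0.8 -0.2 -0.4] F [-0.2  0.1  0.5] w 0.997 t 6.2 pos [ 0.6142 -0.1088  0.0716]
```

```bash
python3 -m pendant '[[[0,0,0],[0,0,0],-0.1],[[0,0,0],[0,0,0],-0.1],[[0,0,0],[0,0,0],0.1],[[0,0,0],[0,0,0],0.2],[[0,0,0],[0,0,0],0.3],[[0,0,0],[0,0,0],1],[[0,0,0],[0,0,0],1],[[0,0,0],[0,0,0],1]]' 30; python3 -c "
from h import *
st()"
```

```text
time: 7.2
position: [0.6141, -0.1085, 0.0713]
tool_rot: [0.026, 2.618, -0.009]
ft_force: [0.2, 1.2, 0.3]
grip_width: 0.364
t 7.2 p [ 0.6141 -0.1085  0.0713] tool z [ 0.5   -0.011 -0.866] y [ 0.02   1.    -0.001] F [0.2 1.2 0.3] w 0.364 q [ 0.31  0.1  -0.14  2.16 -0.18  0.37  1.88]
```

Gripped at 31.7 mm, which matches the leg width. I'll lift about 35 mm square to the slope, then shift +y to clear the glue stick.

```bash
python3 -m pendant '[[[0,0,0],[0,0,-0.004],1],[[0,0,0],[0,0,-0.008],1],[[0,0,0],[0,0,-0.012],1],[[0,0,0],[0,0,-0.012],1],[[0,0,0],[0,0,0],1],[[0,0,0],[0,0,0],1]]' ; python3 -c "
from h import *
st()
grab('side','side2')
im=grab('top','top2');cv2.imwrite('pics/top2z.png',cv2.resize(im['color'][60:260,180:400],None,fx=3,fy=3)[:,:,::-1])"
```

```text
time: 7.95
position: [0.5959, -0.1083, 0.1025]
tool_rot: [0.026, 2.618, -0.009]
ft_force: [-0.7, -0.3, -1.5]
grip_width: 0.368
t 7.95 p [ 0.5959 -0.1083  0.1025] tool z [ 0.5   -0.011 -0.866] y [ 0.02   1.    -0.001] F [-0.7 -0.3 -1.5] w 0.368 q [ 0.32  0.01 -0.14  2.17 -0.18  0.45  1.88]
```

View pics/side2.png

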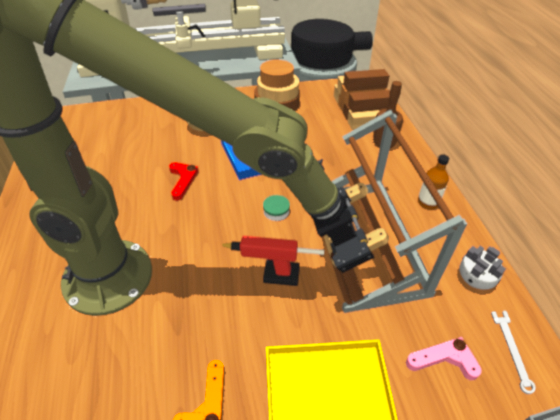

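View pics/top2z.png

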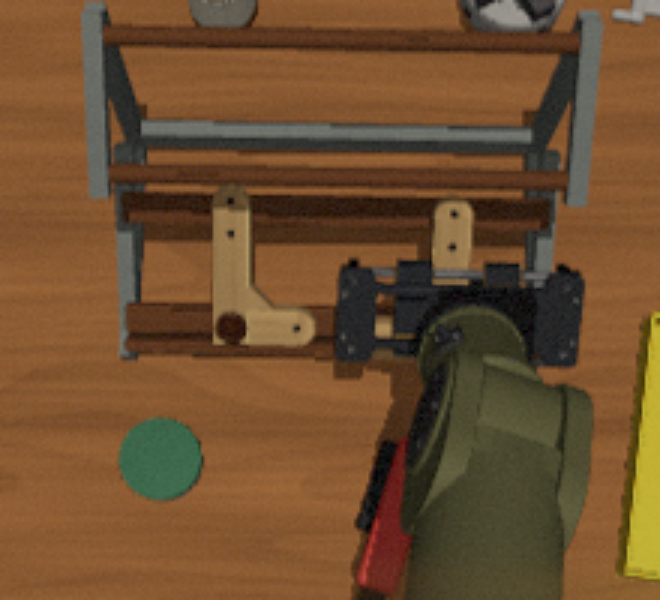

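```bash
python3 -m pendant '[[[0,0,0],[0,0.012,0],1],[[0,0,0],[0,0.018,-0.002],1],[[0,0,0],[0,0.018,-0.003],1],[[0,0,0],[0,0.01,-0.003],1],[[0,0,0],[0,0,0],1],[[0,0,0],[0,0,-0.02],1],[[0,0,0],[0,0,-0.025],1],[[0,0,0],[0,0,-0.025],1]]' ; python3 -c "
from h import *
st()"
```

```text
time: 9.05
position: [0.5577, -0.0501, 0.1699]
tool_rot: [0.028, 2.619, -0.009]
ft_force: [-0.1, -0.8, -1.7]
grip_width: 0.365
t 9.05 p [ 0.5577 -0.0501  0.1699] tool z [ 0.499 -0.011 -0.867] y [ 0.021  1.    -0.001] F [-0.1 -0.8 -1.7] w 0.365 q [ 0.26 -0.18 -0.19  2.2  -0.1   0.61  1.68]
```

```bash
python3 -m pendant '[[[0,0,0],[0,0,-0.025],1],[[0,0,0],[0,0,-0.025],1],[[0,0,0],[0,0,0],1],[[0,0,0],[0,0,0],1]]' ; python3 -c "
from h import *
st();plan([.5,.2,.25],Z(10.4)*DOWN)
grab('side','side3')"
```

```text
time: 9.55
position: [0.5331, -0.0492, 0.2122]
tool_rot: [0.027, 2.619, -0.009]
ft_force: [0.8, -0.2, -1.7]
grip_width: 0.361
t 9.55 p [ 0.5331 -0.0492  0.2122] tool z [ 0.499 -0.011 -0.867] y [ 0.021  1.    -0.001] F [ 0.8 -0.2 -1.7] w 0.361 q [ 0.26 -0.29 -0.17  2.19 -0.12  0.72  1.7 ]
rot [ -3.1  29.8 -11.3] max/10.7=2.8 shift after rot mm [-12.4 251.  -37.8] shift in current axes mm [ 14.2 248.4 -52.1] F [ 0.8 -0.2 -1.7] w 0.361 t 9.55 pos [ 0.5331 -0.0492  0.2122]
```

View pics/side3.png

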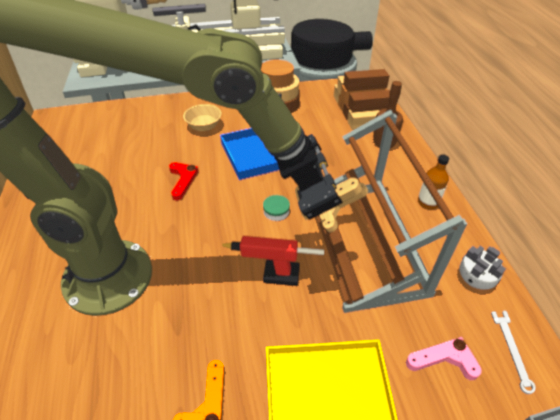

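```bash
python3 -m pendant '[[[0,0,0],[0.01,0.03,-0.02],1],[[0,0,0],[0.01,0.04,-0.02],1],[[-0.8,7.5,-2.8],[0,0,0],1],[[-0.8,7.5,-2.8],[0,0,0],1],[[-0.8,7.5,-2.8],[0,0,0],1],[[-0.7,7.4,-2.8],[0,0,0],1],[[0,0,0],[0,0,0],1],[[0,0,0],[0,0,0],1]]' ; python3 -c "
from h import *
st();plan([.470,.380,.15],Z(10.4)*DOWN)"
```

```text
time: 10.6
position: [0.5282, 0.0222, 0.2257]
tool_rot: [0.28, -3.105, -0.004]
ft_force: [0.9, -0.4, -1.3]
grip_width: 0.365
t 10.6 p [0.5282 0.0222 0.2257] tool z [-0.024  0.001 -1.   ] y [-0.179  0.984  0.005] F [ 0.9 -0.4 -1.3] w 0.365 q [-0.08  0.08 -0.02  1.73 -0.    1.36  1.66]
rot [ 0.3 -1.4 -0.1] max/10.7=0.1 shift after rot mm [ -7.4 362.4  75.7] shift in current axes mm [ -8.5 362.1  77.2] F [ 0.9 -0.4 -1.3] w 0.365 t 10.6 pos [0.5282 0.0222 0.2257]
```

```bash
python3 -m pendant '[[[0.3,-1.4,0],[0,0.03,0],1],[[0,0,0],[0,0.045,0],1],[[0,0,0],[0,0.05,0],1],[[0,0,0],[0,0.05,0],1],[[0,0,0],[0,0.05,0],1],[[0,0,0],[0,0.05,0],1],[[0,0,0],[-0.004,0.05,0],1],[[0,0,0],[-0.004,0.03,0],1]]'>/dev/null; python3 -m pendant '[[[0,0,0],[0,0.007,0.03],1],[[0,0,0],[0,0,0.03],1],[[0,0,0],[0,0,0],1],[[0,0,0],[0,0,0],1]]'; python3 -c "
from h import *
st();plan([.470,.380,.0085],Z(10.4)*DOWN)
grab('top','top3');grab('side','side4')"
```

```text
time: 12.1
position: [0.4721, 0.3797, 0.1686]
tool_rot: [-0.281, 3.125, 0.001]
ft_force: [0.2, 0.0, -1.2]
grip_width: 0.363
t 12.1 p [0.4721 0.3797 0.1686] tool z [ 0.004  0.001 -1.   ] y [-0.179  0.984  0.   ] F [ 0.2  0.  -1.2] w 0.363 q [-0.47  0.27 -0.3   1.63  0.09  1.25  0.96]
rot [ 0.   0.2 -0.1] max/10.7=0.0 shift after rot mm [  2.    0.6 160.1] shift in current axes mm [  2.6   0.6 160.1] F [ 0.2  0.  -1.2] w 0.363 t 12.1 pos [0.4721 0.3797 0.1686]
```

View pics/top3.png

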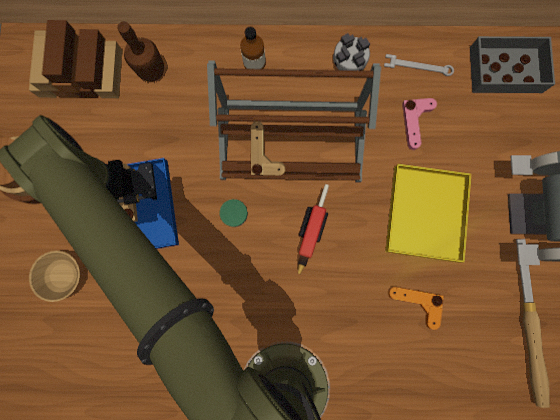

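View pics/side4.png

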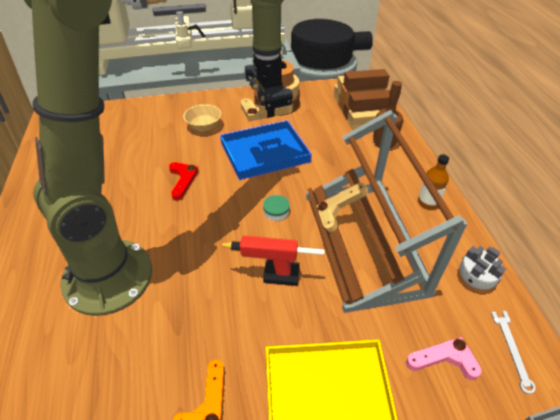

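```bash
python3 - <<'E'
from h import *
for tag in('side4','top3'):
    im=load(tag);C=cloud(im);H=hsv(im);h,s,v=[H[...,i].astype(int) for i in range(3)]
    m=(h>10)&(h<30)&(s>40)&(s<170)&(v>70)&(im['range_z']>0)&(C[...,2]>.13)&(C[...,2]<.21)&(abs(C[...,0]-.47)<.12)&(abs(C[...,1]-.41)<.12)
    P=C[m];print(tag,m.sum())
    if m.sum()>20:
        print(P.min(0).round(3),P.max(0).round(3))
        w=np.ones(len(P),bool);A=np.c_[P[:,:2],np.ones(len(P))]
        w=P[:,2]>np.median(P[:,2])-.004
        for _ in range(5):
            q=np.linalg.lstsq(A[w],P[w,2],rcond=None)[0];w=abs(A@q-P[:,2])<.003
        print('plane',q.round(3),w.sum(),'z at mid',(np.array([.472,.38,1])@q).round(4))
E
```

```text
side4 544
[0.4   0.35  0.163] [0.548 0.446 0.195]
plane [-0.007  0.006  0.187] 283 z at mid 0.1859
top3 116
[0.41  0.351 0.165] [0.544 0.39  0.19 ]
plane [-0.004  0.031  0.176] 99 z at mid 0.1854
```

Level in the grip: the top face is at 0.186, so the underside is about 5 mm below the TCP.

```bash
python3 -m pendant '[[[0,0,0],[0.002,0,0.03],1],[[0,0,0],[0,0,0.035],1],[[0,0,0],[0,0,0.035],1],[[0,0,0],[0,0,0.025],1],[[0,0,0],[0,0,0.015],1],[[0,0,0],[0,0,0.006],1],[[0,0,0],[0,0,0],1],[[0,0,0],[0,0,0],1]]'; python3 -m pendant '[[[0,0,0],[0,0,0.003],1],[[0,0,0],[0,0,0.0025],1],[[0,0,0],[0,0,0],1],[[0,0,0],[0,0,0],1]]'; python3 -c "
from h import *
st()"
```

```text
time: 13.2
position: [0.4707, 0.38, 0.0221]
tool_rot: [-0.282, 3.126, 0.001]
ft_force: [-0.4, -0.5, -1.5]
grip_width: 0.365
time: 13.7
position: [0.47, 0.3794, 0.0154]
tool_rot: [-0.282, 3.128, -0.001]
ft_force: [0.4, -0.2, -2.2]
grip_width: 0.363
t 13.7 p [0.47   0.3794 0.0154] tool z [ 0.001 -0.    -1.   ] y [-0.179  0.984 -0.   ] F [ 0.4 -0.2 -2.2] w 0.363 q [-0.49  0.42 -0.28  1.77  0.14  0.97  0.92]
```

```bash
python3 -m pendant '[[[0,0,0],[0,0,0.002],1],[[0,0,0],[0,0,0.002],1],[[0,0,0],[0,0,0],1],[[0,0,0],[0,0,0],1]]'; python3 -m pendant '[[[0,0,0],[0,0,0.001],1],[[0,0,0],[0,0,0.001],1],[[0,0,0],[0,0,0],1]]'
```

```text
time: 14.2
position: [0.4699, 0.3794, 0.0114]
tool_rot: [-0.282, 3.128, -0.001]
ft_force: [-0.1, 0.8, -1.7]
grip_width: 0.362
time: 14.58
position: [0.4699, 0.3793, 0.0093]
tool_rot: [-0.282, 3.128, -0.001]
ft_force: [-0.2, 0.3, -1.3]
grip_width: 0.364
```

```bash
python3 -m pendant '[[[0,0,0],[0,0,0.0008],1],[[0,0,0],[0,0,0],1],[[0,0,0],[0,0,0],1]]'; python3 -m pendant '[[[0,0,0],[0,0,0.0008],1],[[0,0,0],[0,0,0],1],[[0,0,0],[0,0,0],1]]'
```

```text
time: 14.95
position: [0.47, 0.3795, 0.0087]
tool_rot: [-0.282, 3.127, -0.0]
ft_force: [-0.3, -0.1, -1.0]
grip_width: 0.365
time: 15.32
position: [0.47, 0.3795, 0.0086]
tool_rot: [-0.283, 3.127, -0.001]
ft_force: [-2.0, -1.8, 5.3]
grip_width: 0.364
```

Contact at +5 N. I'll open partway, slowly, then lift.

```bash
python3 -m pendant '[[[0,0,0],[0,0,0],0.26],[[0,0,0],[0,0,0],0.2],[[0,0,0],[0,0,0],0.1],[[0,0,0],[0,0,0],-0.1],[[0,0,0],[0,0,0],-0.25],[[0,0,0],[0,0,0],-0.25]]'; python3 -m pendant '[[[0,0,0],[0,0,-0.01],-0.25],[[0,0,0],[0,0,-0.02],-0.25],[[0,0,0],[0,0,-0.04],-0.25],[[0,0,0],[0,0,-0.05],-0.25],[[0,0,0],[0,0,-0.05],-0.5],[[0,0,0],[0,0,-0.05],-1],[[0,0,0],[0,0,0],-1]]'; python3 -c "
from h import *
st();plan([.5,.08,.26],TILT)
im=grab('top','top4');im=grab('side','side5');cv2.imwrite('pics/side5z.png',cv2.resize(im['color'][80:220,150:350],None,fx=4,fy=4)[:,:,::-1])"
```

```text
time: 16.08
position: [0.4699, 0.3794, 0.0077]
tool_rot: [-0.282, 3.128, -0.001]
ft_force: [0.5, -0.2, 1.3]
grip_width: 0.609
time: 16.95
position: [0.4717, 0.3816, 0.2351]
tool_rot: [-0.282, 3.118, 0.009]
ft_force: [-0.4, 1.4, -0.2]
grip_width: 0.878
t 16.95 p [0.4717 0.3816 0.2351] tool z [ 0.01   0.007 -1.   ] y [-0.179  0.984  0.005] F [-0.4  1.4 -0.2] w 0.878 q [-0.47  0.23 -0.3   1.55  0.07  1.36  0.97]
rot [  3.3 -29.3  11.1] max/10.7=2.7 shift after rot mm [ -42.  -301.    -4.5] shift in current axes mm [  25.9 -301.7  -26.7] F [-0.4  1.4 -0.2] w 0.878 t 16.95 pos [0.4717 0.3816 0.2351]
```

View pics/side5z.png

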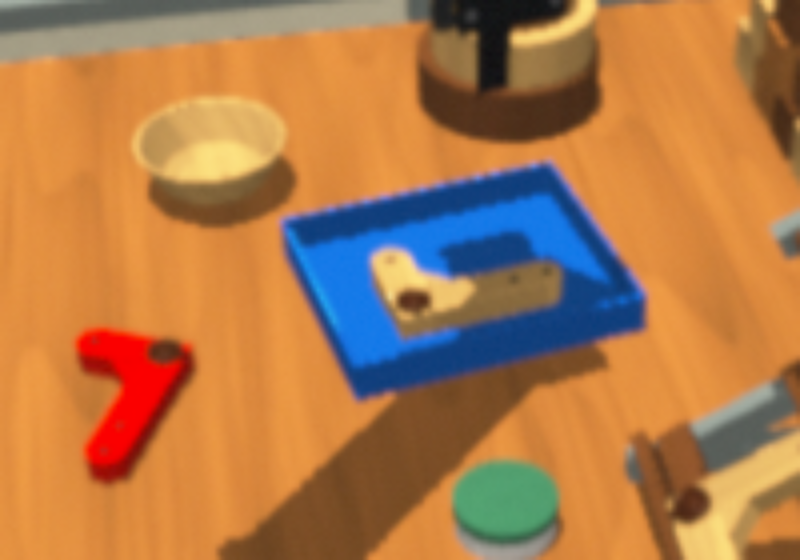

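The left-hand bracket lies flat in the blue tray with its rosette up, at about zoom px (410,300). Next I'll check that the right-hand bracket hasn't moved and go to it.

```bash
python3 -m pendant '[[[0,0,0],[0,-0.03,0],-1],[[0,0,0],[0,-0.045,0],-1],[[0,0,0],[0,-0.045,0],-1],[[0,0,0],[0,-0.045,0],-1],[[0,0,0],[0,-0.045,0],-1],[[0,0,0],[0,-0.045,0],-1],[[0,0,0],[0,-0.04,0],-1],[[0,0,0],[0,0,0],-1]]'; python3 - <<'E'
from h import *
nn=np.array([-.5,0,.866]);ex=np.array([.866,0,.5])
im=load('top4');C=cloud(im);H=hsv(im);h,s,v=[H[...,i].astype(int) for i in range(3)];Y=C[...,1]
o=np.array([.61,0,.09]);off=(C-o)@nn;u=(C-o)@ex
g=(h>10)&(h<30)&(s>40)&(s<160)&(v>70)&(abs(off)<.006)&(Y>0)&(Y<.12)&(abs(u)<.09)
for a in(-.05,.005,.035,.05):
    t=g&(abs(u-a)<.007);print(a,np.percentile(Y[t],[2,98]).mean().round(4),np.median(off[t]).round(4))
print(np.percentile(u[g],[1,99]).round(4))
st();plan([.6174-.065,.0765,.0719+.1126],TILT)
E
```

```text
time: 18.05
position: [0.5222, 0.0846, 0.2266]
tool_rot: [0.272, -3.128, 0.003]
ft_force: [0.3, -0.3, 0.2]
grip_width: 0.998
-0.05 0.0481 -0.0008
0.005 0.0766 -0.0011
0.035 0.0761 -0.0015
0.05 0.0758 -0.0005
[-0.0699  0.0678]
t 18.05 p [0.5222 0.0846 0.2266] tool z [-0.001 -0.002 -1.   ] y [-0.172  0.985 -0.002] F [ 0.3 -0.3  0.2] w 0.998 q [-0.13  0.07 -0.09  1.74  0.01  1.33  1.53]
rot [  2.8 -30.   10.8] max/10.7=2.8 shift after rot mm [-5.3 -7.6 51.6] shift in current axes mm [-28.4 -13.1  42. ] F [ 0.3 -0.3  0.2] w 0.998 t 18.05 pos [0.5222 0.0846 0.2266]
```

```bash
python3 -m pendant '[[[0,0,0],[-0.014,-0.006,0.015],-1],[[0,0,0],[-0.014,-0.007,0.015],-1],[[0.7,-7.5,2.7],[0,0,0],-1],[[0.7,-7.5,2.7],[0,0,0],-1],[[0.7,-7.5,2.7],[0,0,0],-1],[[0.7,-7.5,2.7],[0,0,0],-1],[[0,0,0],[0,0,0],-1],[[0,0,0],[0,0,0],-1]]'; python3 -c "
from h import *
st();plan([.6174,.0765,.0719],TILT)"
```

```text
time: 19.05
position: [0.5534, 0.0823, 0.1984]
tool_rot: [0.014, 2.616, -0.002]
ft_force: [0.3, 1.1, 0.7]
grip_width: 1.006
t 19.05 p [0.5534 0.0823 0.1984] tool z [ 0.502 -0.004 -0.865] y [0.01  1.    0.002] F [0.3 1.1 0.7] w 1.006 q [-0.12 -0.21 -0.15  2.16  0.17  0.69  1.18]
rot [0.3 0.1 0.4] max/10.7=0.0 shift after rot mm [  7.8  -4.6 141.6] shift in current axes mm [  8.1  -5.3 141.6] F [0.3 1.1 0.7] w 1.006 t 19.05 pos [0.5534 0.0823 0.1984]
```

```bash
python3 -m pendant '[[[0.3,0,0.4],[0.008,-0.005,0],-1],[[0,0,0],[0,0,0.02],-1],[[0,0,0],[0,0,0.025],-1],[[0,0,0],[0,0,0.025],-1],[[0,0,0],[0,0,0.02],-1],[[0,0,0],[0,0,0.01],-1],[[0,0,0],[0,0,0],-1],[[0,0,0],[0,0,0],-1]]'; python3 -c "
from h import *
st();plan([.6174,.0765,.0719],TILT)"
```

```text
time: 20.05
position: [0.596, 0.0756, 0.1083]
tool_rot: [0.028, 2.614, -0.007]
ft_force: [0.6, -0.0, -0.0]
grip_width: 0.999
t 20.05 p [0.596  0.0756 0.1083] tool z [ 0.503 -0.01  -0.864] y [0.021 1.    0.001] F [ 0.6 -0.  -0. ] w 0.999 q [-0.09 -0.01 -0.16  2.18  0.3   0.48  1.06]
rot [-0.   0.2 -0.1] max/10.7=0.0 shift after rot mm [-0.3  1.3 42.2] shift in current axes mm [-0.2  1.3 42.2] F [ 0.6 -0.  -0. ] w 0.999 t 20.05 pos [0.596  0.0756 0.1083]
```

```bash
python3 -m pendant '[[[0,0,0],[0,0.001,0.012],-1],[[0,0,0],[0,0,0.012],-1],[[0,0,0],[0,0,0.01],-1],[[0,0,0],[0,0,0.006],-1],[[0,0,0],[0,0,0.002],-1],[[0,0,0],[0,0,0],-0.1],[[0,0,0],[0,0,0],-0.1]]'; python3 -c "
from h import *
st();plan([.6174,.0765,.0719],TILT)"
```

```text
time: 20.92
position: [0.6169, 0.0761, 0.0715]
tool_rot: [0.028, 2.615, -0.007]
ft_force: [1.8, -0.2, 0.3]
grip_width: 0.858
t 20.93 p [0.6169 0.0761 0.0715] tool z [ 0.503 -0.01  -0.864] y [0.021 1.    0.001] F [ 1.8 -0.2  0.3] w 0.858 q [-0.1   0.09 -0.15  2.16  0.38  0.4   0.99]
rot [-0.   0.2 -0.1] max/10.7=0.0 shift after rot mm [-0.6  0.4 -0.1] shift in current axes mm [-0.6  0.4 -0.1] F [ 1.8 -0.2  0.3] w 0.858 t 20.93 pos [0.6169 0.0761 0.0715]
```

```bash
python3 -m pendant '[[[0,0,0],[0,0,0],-0.1],[[0,0,0],[0,0,0],0.1],[[0,0,0],[0,0,0],0.2],[[0,0,0],[0,0,0],0.3],[[0,0,0],[0,0,0],1],[[0,0,0],[0,0,0],1],[[0,0,0],[0,0,0],1]]' 30; python3 -m pendant '[[[0,0,0],[0,0,-0.004],1],[[0,0,0],[0,0,-0.01],1],[[0,0,0],[0,0,-0.02],1],[[0,0,0],[0,0,-0.025],1],[[0,0,0],[0,0,-0.025],1],[[0,0,0],[0,0,-0.025],1],[[0,0,0],[0,0,-0.025],1],[[0,0,0],[0,0,0],1]]'; python3 -c "
from h import *
st()"
```

```text
time: 21.8
position: [0.6171, 0.0765, 0.0714]
tool_rot: [0.027, 2.614, -0.006]
ft_force: [1.3, 1.0, 0.1]
grip_width: 0.366
time: 22.8
position: [0.549, 0.0774, 0.1887]
tool_rot: [0.028, 2.613, -0.006]
ft_force: [1.2, 0.1, -0.6]
grip_width: 0.364
t 22.8 p [0.549  0.0774 0.1887] tool z [ 0.504 -0.01  -0.864] y [0.022 1.    0.001] F [ 1.2  0.1 -0.6] w 0.364 q [-0.1  -0.21 -0.17  2.18  0.18  0.67  1.16]
```

```bash
python3 -m pendant '[[[0,0,0],[0.005,0,-0.025],1],[[0,0,0],[0.015,-0.01,-0.01],1],[[0,0,0],[0,0,0],1]]'; python3 -c "
from h import *
st();plan([.5,-.02,.25],Z(-7.5)*DOWN)"
```

```text
time: 23.18
position: [0.5186, 0.0681, 0.2025]
tool_rot: [0.03, 2.623, -0.01]
ft_force: [-0.5, 0.6, -1.5]
grip_width: 0.365
t 23.18 p [0.5186 0.0681 0.2025] tool z [ 0.495 -0.013 -0.869] y [ 0.023  1.    -0.002] F [-0.5  0.6 -1.5] w 0.365 q [-0.1  -0.3  -0.16  2.21  0.14  0.73  1.2 ]
rot [ 1.5 29.7  6. ] max/10.7=2.8 shift after rot mm [  7.  -89.7 -47.5] shift in current axes mm [ -9.1 -88.6 -49.3] F [-0.5  0.6 -1.5] w 0.365 t 23.18 pos [0.5186 0.0681 0.2025]
```

```bash
python3 -m pendant '[[[0.4,7.4,1.5],[0,0,0],1],[[0.4,7.4,1.5],[0,0,0],1],[[0.4,7.4,1.5],[0,0,0],1],[[0.3,7.5,1.5],[0,0,0],1],[[0,0,0],[0,-0.02,-0.025],1],[[0,0,0],[0,-0.03,-0.025],1],[[0,0,0],[0,-0.04,0],1],[[0,0,0],[0,-0.04,0],1]]'; python3 -c "
from h import *
st();plan([.462,-.357,.17],Z(-7.5)*DOWN)
grab('side','side6')"
```

```text
time: 24.18
position: [0.5036, -0.0612, 0.2543]
tool_rot: [0.202, 3.131, 0.001]
ft_force: [0.8, -0.5, -2.1]
grip_width: 0.364
t 24.18 p [ 0.5036 -0.0612  0.2543] tool z [ 0.004  0.    -1.   ] y [0.129 0.992 0.001] F [ 0.8 -0.5 -2.1] w 0.364 q [ 0.03  0.    0.04  1.76 -0.    1.38  1.51]
rot [0.1 0.2 0.1] max/10.7=0.0 shift after rot mm [   2.6 -298.7   84.3] shift in current axes mm [   3.5 -298.8   84. ] F [ 0.8 -0.5 -2.1] w 0.364 t 24.18 pos [ 0.5036 -0.0612  0.2543]
```

View pics/side6.png

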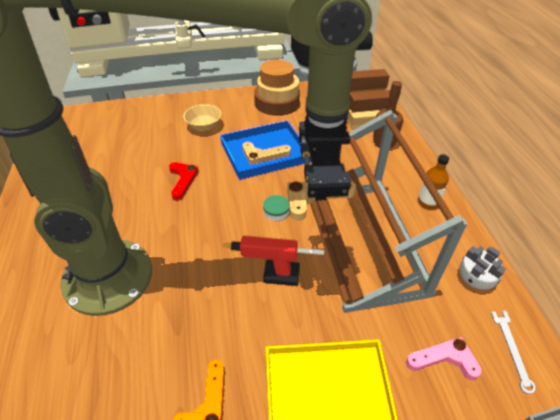

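The right-hand bracket is held level at px (298,200). The left-hand one is still flat in the blue tray at (265,152), and the gun and tin are undisturbed. On to the yellow tray.

```bash
python3 -m pendant '[[[0,0,0],[0,-0.04,0],1],[[0,0,0],[0,-0.05,0],1],[[0,0,0],[0,-0.05,0],1],[[0,0,0],[0,-0.05,0],1],[[0,0,0],[0.002,-0.045,0.01],1],[[0,0,0],[0,-0.04,0.02],1],[[0,0,0],[0,-0.022,0.03],1],[[0,0,0],[0,0,0.02],1]]'>/dev/null; python3 -m pendant '[[[0,0,0],[0,0,0],1],[[0,0,0],[0,0,0],1]]'; python3 - <<'E'
from h import *
st();plan([.462,-.357,.009],Z(-7.5)*DOWN)
for n in('side','top'):
    im=grab(n,n+'7');C=cloud(im);H=hsv(im);h,s,v=[H[...,i].astype(int) for i in range(3)]
    m=(h>10)&(h<25)&(s>40)&(s<170)&(v>70)&(im['range_z']>0)&(C[...,2]>.13)&(C[...,2]<.21)&(abs(C[...,0]-.47)<.12)&(abs(C[...,1]+.385)<.12)
    P=C[m];print(n,m.sum())
    if m.sum()>20:
        print(P.min(0).round(3),P.max(0).round(3));A=np.c_[P[:,:2],np.ones(len(P))]
        w=P[:,2]>np.median(P[:,2])-.004
        for _ in range(5):
            q=np.linalg.lstsq(A[w],P[w,2],rcond=None)[0];w=abs(A@q-P[:,2])<.003
        print('plane',q.round(3),w.sum(),'z at mid',(np.array([.465,-.357,1])@q).round(4))
    y=(h>22)&(h<34)&(s>170)&(v>50)&(C[...,2]<.012)&(C[...,2]>-.005)&(im['range_z']>0)
    P=C[y&(abs(C[...,0]-.46)<.05)];print('floor y',np.percentile(P[:,1],[1,99]).round(3),'z',np.median(P[:,2]).round(4))
E
```

```text
time: 25.48
position: [0.4641, -0.3538, 0.1749]
tool_rot: [0.201, 3.131, 0.001]
ft_force: [0.1, 0.0, -1.5]
grip_width: 0.365
t 25.48 p [ 0.4641 -0.3538  0.1749] tool z [ 0.005  0.    -1.   ] y [0.128 0.992 0.001] F [ 0.1  0.  -1.5] w 0.365 q [ 0.34  0.21  0.3   1.7  -0.07  1.24  2.1 ]
rot [0.1 0.3 0.2] max/10.7=0.0 shift after rot mm [  1.7  -3.5 165.9] shift in current axes mm [  2.4  -3.6 165.9] F [ 0.1  0.  -1.5] w 0.365 t 25.48 pos [ 0.4641 -0.3538  0.1749]
side 840
[ 0.394 -0.422  0.169] [ 0.54  -0.33   0.199]
plane [-0.006  0.02   0.202] 662 z at mid 0.1921
floor y [-0.439 -0.287] z 0.0036
top 349
[ 0.396 -0.386  0.175] [ 0.536 -0.331  0.206]
plane [0.    0.025 0.203] 286 z at mid 0.1938
floor y [-0.463 -0.292] z 0.0043
```

View pics/side7.png

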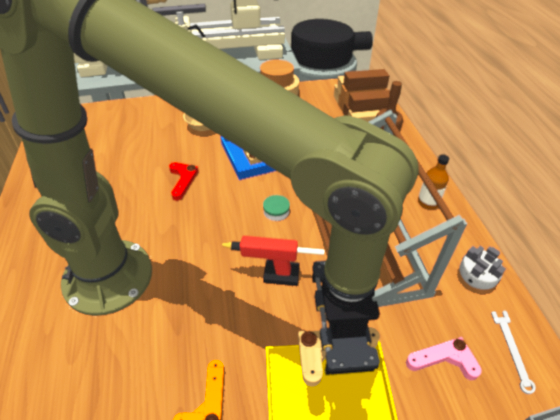

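View pics/top7.png

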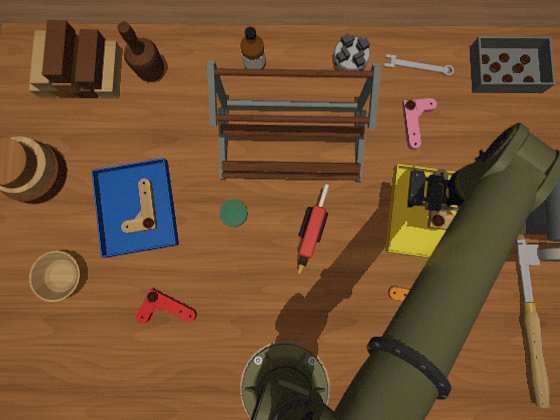

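Level over the yellow tray (bracket rosette at side px (310,340)). Descending.

```bash
python3 -m pendant '[[[0.5,0.3,0.2],[0.002,-0.007,0.03],1],[[0,0,0],[0,0,0.035],1],[[0,0,0],[0,0,0.035],1],[[0,0,0],[0,0,0.025],1],[[0,0,0],[0,0,0.017],1],[[0,0,0],[0,0,0.008],1],[[0,0,0],[0,0,0],1],[[0,0,0],[0,0,0],1]]'; python3 -m pendant '[[[0,0,0],[0,0,0.003],1],[[0,0,0],[0,0,0.0025],1],[[0,0,0],[0,0,0],1],[[0,0,0],[0,0,0],1]]'; python3 -c "
from h import *
st()"
```

```text
time: 26.58
position: [0.4612, -0.3618, 0.0256]
tool_rot: [-0.208, -3.134, 0.013]
ft_force: [0.3, 0.5, -1.9]
grip_width: 0.368
time: 27.08
position: [0.4604, -0.3613, 0.0189]
tool_rot: [-0.208, -3.133, 0.011]
ft_force: [0.4, -0.4, -0.9]
grip_width: 0.368
t 27.07 p [ 0.4604 -0.3613  0.0189] tool z [-0.003 -0.007 -1.   ] y [ 0.132  0.991 -0.007] F [ 0.4 -0.4 -0.9] w 0.368 q [ 0.37  0.37  0.29  1.84 -0.12  0.95  2.15]
```

```bash
python3 -m pendant '[[[0,0,0],[0,0,0.003],1],[[0,0,0],[0,0,0.003],1],[[0,0,0],[0,0,0],1],[[0,0,0],[0,0,0],1]]'; python3 -m pendant '[[[0,0,0],[0,0,0.0015],1],[[0,0,0],[0,0,0.001],1],[[0,0,0],[0,0,0],1],[[0,0,0],[0,0,0],1]]'
```

```text
time: 27.58
position: [0.4604, -0.3614, 0.0129]
tool_rot: [-0.208, -3.133, 0.011]
ft_force: [-0.0, -0.2, -1.7]
grip_width: 0.364
time: 28.08
position: [0.4604, -0.3614, 0.0105]
tool_rot: [-0.207, -3.133, 0.011]
ft_force: [0.4, -0.4, -1.3]
grip_width: 0.365
```

```bash
python3 -m pendant '[[[0,0,0],[0,0,0.001],1],[[0,0,0],[0,0,0],1],[[0,0,0],[0,0,0],1]]'; python3 -m pendant '[[[0,0,0],[0,0,0.0008],1],[[0,0,0],[0,0,0],1],[[0,0,0],[0,0,0],1]]'
```

```text
time: 28.45
position: [0.4604, -0.3613, 0.0095]
tool_rot: [-0.207, -3.133, 0.011]
ft_force: [-0.2, 0.2, -0.4]
grip_width: 0.364
time: 28.82
position: [0.4604, -0.3614, 0.0087]
tool_rot: [-0.207, -3.133, 0.011]
ft_force: [-0.0, 0.1, -1.0]
grip_width: 0.362
```

```bash
python3 -m pendant '[[[0,0,0],[0,0,0.0007],1],[[0,0,0],[0,0,0],1],[[0,0,0],[0,0,0],1]]'; python3 -m pendant '[[[0,0,0],[0,0,0.0006],1],[[0,0,0],[0,0,0],1],[[0,0,0],[0,0,0],1]]'
```

```text
time: 29.2
position: [0.4604, -0.3614, 0.0082]
tool_rot: [-0.208, -3.133, 0.011]
ft_force: [-0.6, 0.5, 2.0]
grip_width: 0.365
time: 29.58
position: [0.4604, -0.3615, 0.0081]
tool_rot: [-0.208, -3.133, 0.011]
ft_force: [-2.9, 1.9, 5.5]
grip_width: 0.365
```

Contact. Releasing and lifting.

```bash
python3 -m pendant '[[[0,0,0],[0,0,0],0.26],[[0,0,0],[0,0,0],0.2],[[0,0,0],[0,0,0],0.1],[[0,0,0],[0,0,0],-0.1],[[0,0,0],[0,0,0],-0.25],[[0,0,0],[0,0,0],-0.25]]'; python3 -m pendant '[[[0,0,0],[0,0,-0.01],-0.25],[[0,0,0],[0,0,-0.02],-0.25],[[0,0,0],[0,0,-0.04],-0.25],[[0,0,0],[0,0,-0.05],-0.25],[[0,0,0],[0,0,-0.05],-0.25],[[0,0,0],[0,0,-0.05],-0.25],[[0,0,0],[-0.02,0.04,-0.02],-0.25],[[0,0,0],[-0.02,0.05,0],-0.25]]';python3 -m pendant '[[[0,0,0],[0,0.05,0],-0.25],[[0,0,0],[0,0.05,0],-0.25],[[0,0,0],[0,0.05,0],-0.25],[[0,0,0],[0,0.03,0],-0.25],[[0,0,0],[0,0,0],-0.25],[[0,0,0],[0,0,0],-0.25]]'; python3 - <<'E'
from h import *
st()
for n in('side','top'):
    im=grab(n,n+'8');C=cloud(im);H=hsv(im);h,s,v=[H[...,i].astype(int) for i in range(3)]
    for nm,yc in(('blue',.41),('yellow',-.385)):
        m=(h>10)&(h<25)&(s>40)&(s<170)&(v>70)&(im['range_z']>0)&(C[...,2]>.015)&(C[...,2]<.05)&(abs(C[...,0]-.465)<.1)&(abs(C[...,1]-yc)<.08)
        P=C[m]
        if len(P)>50:
            q=np.linalg.lstsq(np.c_[P[:,:2],np.ones(len(P))],P[:,2],rcond=None)[0]
            print(n,nm,len(P),P.min(0).round(3),P.max(0).round(3),'z med',np.median(P[:,2]).round(4),'slope',q[:2].round(3))
E
```

```text
time: 30.32
position: [0.4604, -0.3614, 0.0073]
tool_rot: [-0.207, -3.133, 0.011]
ft_force: [0.6, 0.1, -0.8]
grip_width: 0.611
time: 31.32
position: [0.5137, -0.2771, 0.2514]
tool_rot: [0.213, 3.129, -0.016]
ft_force: [1.0, 0.6, -1.2]
grip_width: 0.621
time: 32.08
position: [0.5361, -0.0988, 0.2465]
tool_rot: [-0.21, -3.134, 0.013]
ft_force: [0.5, -0.3, -0.3]
grip_width: 0.62
t 32.08 p [ 0.5361 -0.0988  0.2465] tool z [-0.001 -0.008 -1.   ] y [ 0.133  0.991 -0.008] F [ 0.5 -0.3 -0.3] w 0.62 q [ 0.03  0.09  0.11  1.68 -0.    1.37  1.57]
side blue 469 [0.399 0.347 0.015] [0.544 0.442 0.034] z med 0.0243 slope [-0.007  0.027]
side yellow 1395 [ 0.39  -0.429  0.015] [ 0.533 -0.341  0.032] z med 0.0254 slope [-0.011  0.028]
top blue 788 [0.396 0.351 0.016] [0.543 0.443 0.034] z med 0.0253 slope [-0.006 -0.004]
top yellow 788 [ 0.388 -0.428  0.016] [ 0.532 -0.339  0.035] z med 0.0264 slope [-0.007  0.016]
```

View pics/side8.png

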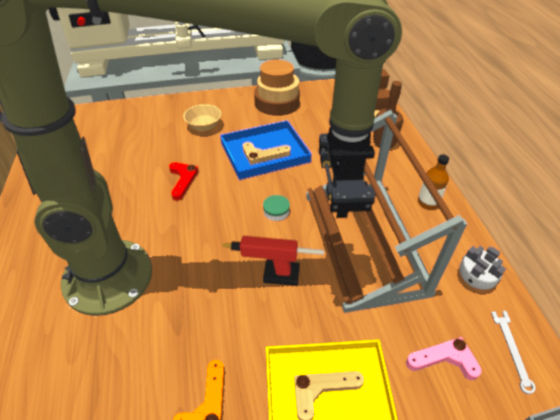

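View pics/top8.png

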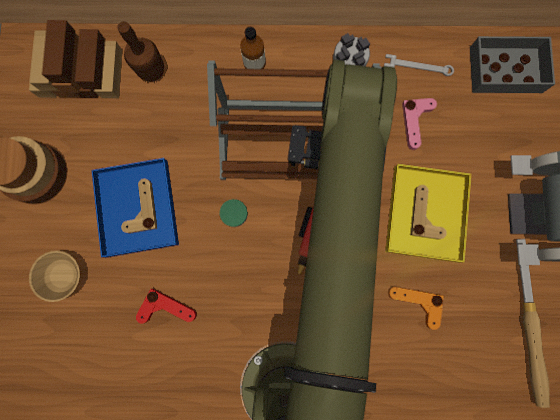

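Both brackets lie flat with their rosettes up: left-hand in blue (top px (140,210)), right-hand in yellow (425,215). The glue gun and tin are where they were. The arm stands clear at z 0.25.

```bash
python3 - <<'E'
from h import *
for t in('side0','side8'):
    im=load(t);C=cloud(im);H=hsv(im);h,s,v=[H[...,i].astype(int) for i in range(3)];X,Y,Zz=C[...,0],C[...,1],C[...,2]
    a=((h<6)|(h>174))&(s>150)&(X>.3)&(X<.5)&(Y<.02)&(Y>-.2)&(Zz>.06)&(Zz<.14);b=(h>60)&(h<90)&(s>80)&(Zz>.02)&(Zz<.04)
    print(t,C[a].mean(0).round(4),C[b].mean(0).round(4))
order.close_job()
E
```

```text
side0 [ 0.397  -0.0756  0.109 ] [0.453  0.1361 0.03  ]
side8 [ 0.3968 -0.0761  0.1088] [0.453  0.1361 0.0301]
the job is handed in; nothing more can be done
```

The left-hand bracket is in the blue tray and the right-hand bracket is in the yellow tray. Both lie flat with their rosettes up, and I handed the job in at about 32 s of the 67 s allowed.

- **Handling:** I took the left-hand bracket first, then the right-hand one. Each was lifted square to the slope. I shifted the left-hand one sideways because lifting it straight would have brought it against the glue stick. Each was lowered until it touched with about 5 N, then released slowly.
- **Last checks, brackets:** Both cameras put the top faces 24–26 mm up, which fits a 22 mm bracket on a 4 mm floor. Fitted slopes were at most 0.03, with the two views disagreeing by up to 0.03. I take that as depth noise, but the measurement does not rule out about 1–2° of tilt.
- **Last checks, rest of the scene:** The glue gun and wax tin read within 1 mm of where they started. The look-alike brackets appear untouched in the pictures, and the arm was standing clear.
- **Calls that disagreed:** The views differed by up to about 3 cm on the yellow tray's centre because part of it was hidden. I used the top view, and the pictures show the bracket clear of all four walls.

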